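# Roll the dowel onto the mat's line

## Robot

A 6-joint arm with a two-finger parallel gripper is mounted at the origin on a cart in front of the work surface, level with it; the furniture and walls round the work are solid. World frame = base frame: x ahead of the robot, y to its left, z up, the work surface at z = 0. Lengths are in mm, angles in rad, forces in N, time in s.
With the tool pointing down it reaches from about 350 to 875 mm from the base axis. Payload 4.2 kg.
Tool frame: the origin (TCP) lies at the very end of the fingers, on their centre line; the grasp point (between the pads) lies 19 mm behind it; z points along the fingers, y is the line along which they close (so a half turn about z gives the same grasp; the last joint's range is limited). The gripper opens to 87 mm and grips with 3 to 60 N. Pads are 19 mm wide; open, the fingers measure 117 mm over their backs; the gripper's body (75 mm by 190 mm) begins 51 mm behind the grasp point.
Start: joints at [1.572, 0.385, 0.008, 0, -1.194, -0.259], TCP at [159.314, 604.333, 222.55] pointing down, gripper open.
Joint ranges: [-3.14, 3.14], [-1.21, 2.06], [-1.07, 1.41], [-3.16, 2.05], [-2.99, -0.16], [-3.1, 3.1]. Speed limits (rad/s): [2.79, 2.79, 3.14, 3.14, 3.14, 3.14].

## Interface

Orientations are given as a unit quaternion [w, x, y, z].
In Python, from plant import arm gives the robot as it stands.
- The arm moves only by the tool apply_moves, never from a script. Its argument "commands" is a list of rows, each an object of numbers: "x", "y", "z": the shift along the tool's x, y, z in mm; "yaw": the turn about the tool's z in rad; "jaw": the opening, from -1 (shut) to 1 (fully open). A call has 1 to 10 rows; each row shifts and turns the commanded pose from where the row before left it, along the tool's axes as they then stand; what a row does not reach is not made up. A row lasts 1/10 s, in which the tool goes at most 50 mm and 8.59 degrees, less where a joint would pass 70% of its speed; a pose out of reach is approached as far as the arm can. A call with a gripper value outside its range is refused whole. The fingers move at their own pace and stop on an object; "force" is the grip in N (left out, the last holds). Time passes only in rows, so rows that do not move let the fingers close. It gives the time, the measured TCP pose, the force, the opening and the grip force at its end, in the units of the state.
- arm.read_state(): the state, without advancing time (a new reading comes with each control period).
- arm.capture(name): name is "scene" or "side" or "wrist"; returns a dict with "color" (400x640x3 uint8, red, green, blue), "depth" (400x640 float32, mm along the optical axis (not along the pixel's ray), 0 where there is no reading), "camera_matrix" (3x3 intrinsics, pixels), "R" (3x3) and "t" (3): a world point X has camera coordinates R X + t. Camera axes: x right, y down, z forward; pixel columns grow to the right and rows downward; lengths in mm; the calibration is good to about 2 mm. A picture is of the moment at which its call begins.
- arm.hand_in(): hands the job in; it is judged then, once.
The state is a dict: "clock": time; "joint_pos": joint angles; "qd": joint speeds; "effort": joint torques, N m; "position": TCP position; "tool_rot": TCP orientation; "ft_force": force on the tool from outside, world axes, zero at the start; "torque": the same for the moment, N m; "width": opening from 0.0 (shut) to 1.0 (fully open); "finger_force": force on a finger pad.
Only numpy, scipy, OpenCV 4.12 (cv2) and the standard library are available. Lean on these libraries where they do the work, as an engineer would, in place of code of your own. Each camera call takes 0.05 s, during which the arm holds its last target. There are 200 camera calls.

## Task

On the grey bench mat a wooden dowel lies to one side of the black line, roughly parallel to it; it has to lie on the line ready for marking out. Without grasping anything, put the fingertips on top of the dowel and push its top sideways so that it rolls to the line, in several strokes if need be, and leave it resting there, centred over the line and along it. Work the dowel only from its top: do not shove it from the side, pinch it or lift it, and leave the roll of tape, the tape measure and the marker pen where they are.

Things in the scene. Friction and masses are not known exactly. Their poses are not given: they have to be found in the camera images.
- dowel: smooth wooden cylinder, diameter 40 mm, length 160 mm, 0.14 kg, lying loose on the mat 65 to 90 mm to either side of the line, within 3 degrees of parallel. Origin on its axis at mid-length, 20 mm above the mat's top; x along the cylinder; y and z turn as it rolls. Without slip its axis travels half as far as a fingertip pushing its top; let go after a slow push, it stops within millimetres.
- bench_mat: grey rubber mat, 300 x 300 x 6 mm, flat on the bench and fixed. Origin at the centre of its underside, at bench height; x along the black line, y across it, z up. The black line, 3 mm wide, 280 mm long, runs on its top straight through the centre along x (at y = 0) and shows beyond both ends of a dowel lying on it. Two small eyelets near the +y corners are only decoration.
- black_tape: roll of black tape lying flat and loose on the mat, on the other side of the line from the dowel, 62 mm in diameter and 19 mm high; origin at the centre of its underside, 65 to 90 mm from the line. A bystander.
- tape_measure: yellow and black tape measure standing loose on the bench to the left of the mat, 36 x 84 x 62 mm high; origin at the centre of its underside, y along its length. A bystander.
- marker: black marker pen lying loose on the bench to the right of the mat, 17 mm thick and 132 mm long; origin at the centre of its underside, y along its length. A bystander.
There are look-alikes about, which are no part of the job. What is shaped like the dowel but turquoise or yellow is not meant.

How it is judged (in metres and radians):
On the way, in this order (a step that is already met when the one before it is completed fails the run):
1. the fingertips touch the top of the dowel (contact force between the fingers and dowel above 0.3 N and z of the grasp point in the frame of bench_mat above 0.052 m), for 0.05 s.
2. the dowel has rolled, not slid: it has turned by about a quarter turn (angle between dowel's own z axis and vertical above 1.2 rad), for 0.02 s.
At the end, for the whole second after the job is handed in: the dowel lies at rest on the mat with its middle within 8 mm of the black line (across it) and within 60 mm of the line's middle (along it), parallel to the line within 0.12 rad (7 degrees) (y of dowel in the frame of bench_mat between -0.008 and 0.008 m and x of dowel in the frame of bench_mat between -0.06 and 0.06 m and z of dowel in the frame of bench_mat between 0.022 and 0.03 m and angle between the x axis of dowel and the x axis of bench_mat, either way round below 0.12 rad and linear speed of dowel below 0.01 m/s); the robot touches nothing.
It fails at once if the fingers touch the dowel with their tips down at its side (less than about 7 mm above mid-height), as in shoving or pinching it (contact force between the fingers and dowel above 0.5 N and z of the grasp point in the frame of bench_mat below 0.052 m).
It fails at once if the dowel is lifted more than 10 mm off the mat (z of dowel in the frame of bench_mat above 0.036 m).
It fails at once if the roll of tape, tape measure or marker pen is moved by more than 20 mm (distance of any of black_tape, tape_measure, marker from where it was at the start of the episode above 0.02 m).
It also fails if it takes over 58 s, if anything falls off the work surface, if the arm or the gripper's body presses on something with over 40 N, if the wrist force passes 120 N, or if a joint passes its speed limit or range.

## Working session

There is one attempt and no reset: what is moved stays moved. The work goes in short steps, Python scripts to look and compute and a tool call to move; the robot and the scene stay as the last step left them, time stands still between calls to the robot, and variables do not carry over. Pictures are saved under pics/ and viewed, at most 10 in all, crops included, and the job is handed in when it is done.

Besides the shell and the picture viewer there is one more tool, called after "Emit:" as a command line: name --argument value ..., lists and objects as JSON in quotes. apply_moves: Moves the arm, as the interface text tells. Its arguments: {"type":"object","properties":{"commands":{"type":"array"},"force":{"type":"number"}},"required":["commands"]}

```bash
mkdir -p pics
python3 - <<'E'
from plant import arm
import cv2,numpy as np
a=arm.capture("scene");b=arm.capture("side")
np.savez('cap0.npz',**{k+'_'+n:v for n,c in(('scene',a),('side',b)) for k,v in c.items()})
cv2.imwrite('pics/scene0.png',a['color'][...,::-1]);cv2.imwrite('pics/side0.png',b['color'][...,::-1])
s=arm.read_state();print(s['clock'],s['position'],s['tool_rot'],s['width'])
for c in(a,b):print(-c['R'].T@c['t'])
E
```

```text
0.1 [159.19768647 603.83247287 221.58607674] [ 9.76729712e-04  9.91695823e-01 -1.28601856e-01 -6.17928707e-05] 0.9950404263178431
[-372.07460555 -589.03162874  789.67908668]
[  548.35775307 -1296.6102026    899.78376165]
```

View pics/scene0.png

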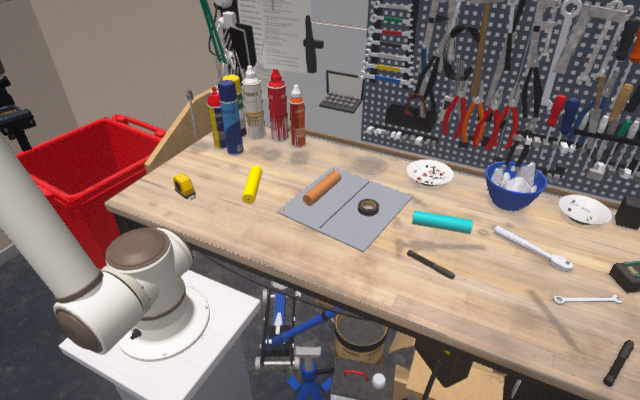

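View pics/side0.png

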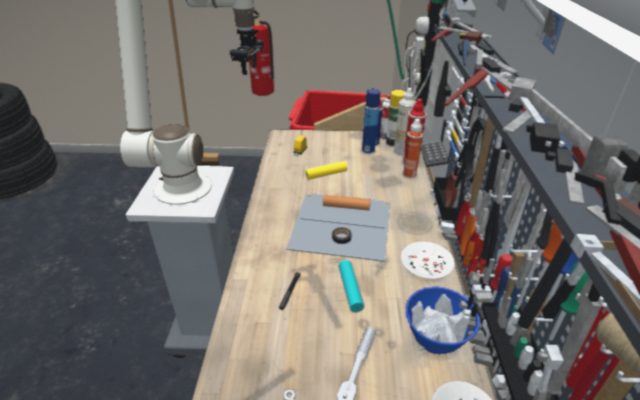

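The scene view shows the wooden dowel at about (322,187) on the mat, beyond/left of the line, with the tape roll at (368,207). In the side view the dowel is at (346,203), the line at about row 220, and the tape at (341,235). The turquoise and yellow cylinders are the look-alikes.

```bash
cat > h.py <<'E'
import cv2,numpy as np
def cast(c,uv,z):
    uv=np.atleast_2d(uv).astype(float)
    d=np.c_[uv,np.ones(len(uv))]@np.linalg.inv(c['camera_matrix']).T@c['R']
    o=-c['R'].T@c['t']
    return o+d*((z-o[2])/d[:,2])[:,None]
def big(m,roi=None):
    m=m.astype(np.uint8)
    if roi: r=np.zeros_like(m);r[roi[1]:roi[3],roi[0]:roi[2]]=1;m=m*r
    n,l,s,_=cv2.connectedComponentsWithStats(m)
    return l==1+np.argmax(s[1:,4])
def dowelmask(c,roi=None):
    h=cv2.cvtColor(c['color'],cv2.COLOR_RGB2HSV).astype(int)
    return big((h[...,0]<16)&(h[...,1]>125)&(h[...,2]>60),roi)
def dowel(c,roi=None):
    m=dowelmask(c,roi);ys,xs=np.nonzero(m)
    r=cv2.minAreaRect(np.c_[xs,ys].astype(np.float32))
    P=cast(c,np.c_[xs,ys],26)[:,:2]
    b=cv2.minAreaRect(P.astype(np.float32))
    ctr=P.mean(0);w,v=np.linalg.eigh(np.cov((P-ctr).T));a=v[:,1]
    return len(xs),r,P.mean(0),b,np.degrees(np.arctan2(a[1],a[0])),m
E
python3 - <<'E'
from h import *
f=np.load('cap0.npz')
for n,roi,mr in(('scene',(295,160,350,215),(270,160,420,250)),('side',(310,185,385,220),(280,185,400,265))):
    c={k:f[k+'_'+n] for k in('color','depth','camera_matrix','R','t')}
    k,r,p,b,a,m=dowel(c,roi);print(n,k,r,'ctr',p,'rect',b,'ang',a)
    print('dowel depth top', end=' ')
    ys,xs=np.nonzero(m);d=c['depth'][ys,xs];q=np.c_[xs,ys,np.ones(len(xs))]@np.linalg.inv(c['camera_matrix']).T*d[:,None]
    X=(q-c['t'])@c['R'];print(np.percentile(X[:,2],[5,50,95]))
    h=cv2.cvtColor(c['color'],cv2.COLOR_RGB2HSV).astype(int)
    g=(h[...,1]<60)&(h[...,2]>70)&(h[...,2]<190)
    g=big(g|m|((h[...,2]<70)),mr)
    cn=max(cv2.findContours(g.astype(np.uint8),0,2)[0],key=cv2.contourArea)
    hull=cv2.convexHull(cn);ap=cv2.approxPolyN(hull,4)[0] if hasattr(cv2,'approxPolyN') else cv2.approxPolyDP(hull,5,True)[:,0]
    W=cast(c,ap,6)[:,:2];print('mat px',ap.tolist(),'\n',W.round(1),'sides',np.linalg.norm(W-np.roll(W,1,0),axis=1),'ctr',W.mean(0))
    # line: dark thin structures: blackhat
    v=h[...,2].astype(np.uint8);bh=cv2.morphologyEx(v,cv2.MORPH_BLACKHAT,np.ones((5,5)))
    inner=cv2.erode(cv2.fillConvexPoly(np.zeros_like(v),ap.astype(np.int32),1),np.ones((7,7)))
    inner[cv2.dilate(m.astype(np.uint8),np.ones((9,9)))>0]=0
    L=cv2.HoughLinesP(((bh>15)*inner).astype(np.uint8)*255,1,np.pi/360,20,minLineLength=25,maxLineGap=30)
    if L is not None:
      for l in sorted(L[:,0].tolist(),key=lambda l:-np.hypot(l[0]-l[2],l[1]-l[3]))[:2]:
        e=cast(c,[l[:2],l[2:]],6)[:,:2];print('line',l,e.round(1).tolist(),np.degrees(np.arctan2(*(e[1]-e[0])[::-1])))
E
```

```text
scene 463 ((321.3733215332031, 187.2381591796875), (11.189065933227539, 43.9304084777832), 48.23970031738281) ctr [589.07024602 -98.90548898] rect ((593.91455078125, -99.43619537353516), (43.51033401489258, 196.4532012939453), 83.21617889404297) ang 174.99382497115687
dowel depth top [25.76879018 41.04499453 46.71441343]
mat px [[423, 199], [363, 252], [272, 212], [332, 166]] 
 [[ 697.7 -393.5]
 [ 399.4 -317.6]
 [ 435.5  -12.4]
 [ 742.9  -61.5]] sides [335.14497397 307.7576361  307.34075836 311.3608544 ] ctr [ 568.86822326 -196.24680395]
line [343, 205, 414, 201] [[560.3, -186.3], [675.5, -371.9]] -58.184285369034676
line [331, 215, 399, 210] [[501.0, -174.7], [612.6, -345.2]] -56.77018965044239
side 395 ((345.93072509765625, 201.6930694580078), (44.57766342163086, 8.95533561706543), 5.710593223571777) ctr [587.88814162 -97.08401171] rect ((586.4915771484375, -96.78079223632812), (51.68375015258789, 153.8661346435547), 82.50092315673828) ang 171.87095146013448
dowel depth top [26.62398715 39.67229489 47.98462965]
mat px [[390, 201], [387, 277], [285, 250], [298, 192]] 
 [[ 742.6  -60.2]
 [ 701.3 -426.5]
 [ 402.4 -324.1]
 [ 417.1  -17.1]] sides [328.36388138 368.64521581 315.96612845 307.41681527] ctr [ 565.8550322  -206.96364708]
line [298, 250, 385, 260] [[441.5, -322.8], [701.2, -357.6]] -7.6310473367270255
line [300, 218, 382, 228] [[435.7, -167.0], [703.5, -209.6]] -9.040384637670945
```

Emit:
apply_moves --commands '[{"yaw": 0.147},{"yaw": 0.147},{"yaw": 0.147},{"yaw": 0.147},{"yaw": 0.147},{"yaw": 0.147},{"yaw": 0.147},{"yaw": 0.147},{"yaw": 0.147},{"yaw": 0.147}]'

```text
invalid input at $.commands[0]: expected keys x, y, z, yaw, jaw
```

Emit:
apply_moves --commands '[{"x": 38,"y": -29},{"x": 38,"y": -29},{"x": 38,"y": -29},{"x": 38,"y": -29},{"x": 38,"y": -29},{"x": 38,"y": -29},{"x": 38,"y": -29},{"x": 38,"y": -29},{"x": 38,"y": -29}]'

```text
invalid input at $.commands[0]: expected keys x, y, z, yaw, jaw
```

Emit:
apply_moves --commands '[{"x": 38,"y": -29},{"x": 38,"y": -29},{"x": 38,"y": -29},{"x": 38,"y": -29},{"x": 38,"y": -29},{"x": 38,"y": -29},{"x": 38,"y": -29},{"x": 38,"y": -29},{"x": 0,"y": 0}]'

```text
invalid input at $.commands[0]: expected keys x, y, z, yaw, jaw
```

Run:
```python
from plant import arm
import cv2,numpy as np
a=arm.capture("wrist");np.savez('w1.npz',**a)
cv2.imwrite('pics/w1.png',a['color'][...,::-1])
s=arm.read_state();print(s['clock'],s['position'],s['tool_rot'],s['width'],s['joint_pos'],-a['R'].T@a['t'])
```

```text
0.15 [159.21234918 603.90747605 221.72403443] [ 8.31534288e-04  9.91697876e-01 -1.28587051e-01 -4.58905604e-05] 1.0020458593834185 [ 1.57161409e+00  3.85359880e-01  6.93379339e-03 -3.29307827e-04
 -1.19400747e+00 -2.58584581e-01] [230.08014402 585.52580082 384.03388073]
```

View pics/w1.png

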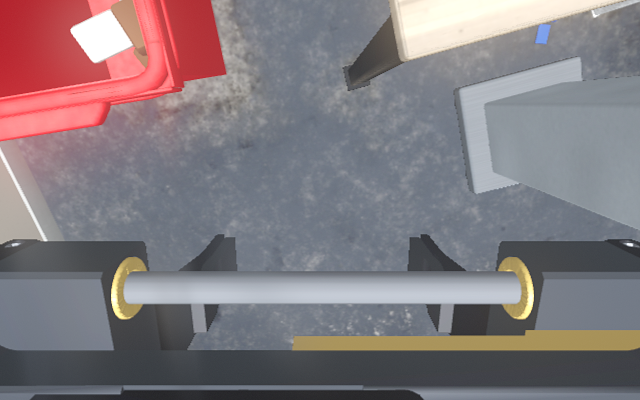

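The wrist view currently shows only floor, with the fingers at the bottom; the camera is offset along tool +x. The moves were refused because every key is needed, so I'm resending them.

Emit:
apply_moves --commands '[{"x": 0,"y": 0,"z": 0,"jaw": 1,"yaw": 0.147},{"x": 0,"y": 0,"z": 0,"jaw": 1,"yaw": 0.147},{"x": 0,"y": 0,"z": 0,"jaw": 1,"yaw": 0.147},{"x": 0,"y": 0,"z": 0,"jaw": 1,"yaw": 0.147},{"x": 0,"y": 0,"z": 0,"jaw": 1,"yaw": 0.147},{"x": 0,"y": 0,"z": 0,"jaw": 1,"yaw": 0.147},{"x": 0,"y": 0,"z": 0,"jaw": 1,"yaw": 0.147},{"x": 0,"y": 0,"z": 0,"jaw": 1,"yaw": 0.147},{"x": 0,"y": 0,"z": 0,"jaw": 1,"yaw": 0.147},{"x": 0,"y": 0,"z": 0,"jaw": 1,"yaw": 0.147}]'

```text
clock: 1.15
position: [159.2, 604.1, 222.1]
tool_rot: [-0.0, -0.647, 0.762, -0.0]
ft_force: [0.1, -0.3, 0.5]
width: 1.002
finger_force: 0.0
```

Emit:
apply_moves --commands '[{"x": 35,"y": -30,"z": 0,"yaw": 0,"jaw": 1},{"x": 35,"y": -30,"z": 0,"yaw": 0,"jaw": 1},{"x": 35,"y": -30,"z": 0,"yaw": 0,"jaw": 1},{"x": 35,"y": -30,"z": 0,"yaw": 0,"jaw": 1},{"x": 35,"y": -30,"z": 0,"yaw": 0,"jaw": 1},{"x": 35,"y": -30,"z": 0,"yaw": 0,"jaw": 1},{"x": 35,"y": -30,"z": 0,"yaw": 0,"jaw": 1},{"x": 35,"y": -30,"z": 0,"yaw": 0,"jaw": 1}]'

```text
clock: 1.95
position: [353.0, 288.4, 222.6]
tool_rot: [0.0, -0.65, 0.76, 0.0]
ft_force: [0.6, 0.7, 0.2]
width: 1.0
finger_force: 0.0
```

Emit:
apply_moves --commands '[{"x": 35,"y": -30,"z": 0,"yaw": 0,"jaw": 1},{"x": 35,"y": -30,"z": 0,"yaw": 0,"jaw": 1},{"x": 35,"y": -30,"z": 0,"yaw": 0,"jaw": 1},{"x": 35,"y": -30,"z": 0,"yaw": 0,"jaw": 1},{"x": 35,"y": -30,"z": 0,"yaw": 0,"jaw": 1},{"x": 35,"y": -30,"z": 0,"yaw": 0,"jaw": 1},{"x": 35,"y": -30,"z": 0,"yaw": 0,"jaw": 1},{"x": 35,"y": -30,"z": 0,"yaw": 0,"jaw": 1},{"x": 35,"y": -30,"z": 0,"yaw": 0,"jaw": 1},{"x": 0,"y": 0,"z": 0,"yaw": 0,"jaw": 1}]'

```text
clock: 2.95
position: [571.7, -67.2, 221.3]
tool_rot: [-0.001, -0.647, 0.762, -0.0]
ft_force: [-1.0, 0.0, -0.9]
width: 1.0
finger_force: 0.0
```

Run:
```python
from plant import arm
import cv2,numpy as np
a=arm.capture("wrist");np.savez('w1.npz',**a)
cv2.imwrite('pics/w2.png',a['color'][...,::-1])
s=arm.read_state();print(s['clock'],s['position'],s['tool_rot'],s['width'],s['joint_pos'],-a['R'].T@a['t'])
```

```text
3.0 [570.43494414 -65.35374773 221.28765782] [-7.88931966e-04 -6.47790127e-01  7.61818224e-01  5.68090397e-04] 0.998280851850179 [ 1.67875812e-01  3.00398763e-01 -1.20727019e-01 -1.85528746e-04
 -1.15160752e+00 -3.29235537e-01] [ 559.94867143 -139.26164618  383.84535191]
```

View pics/w2.png

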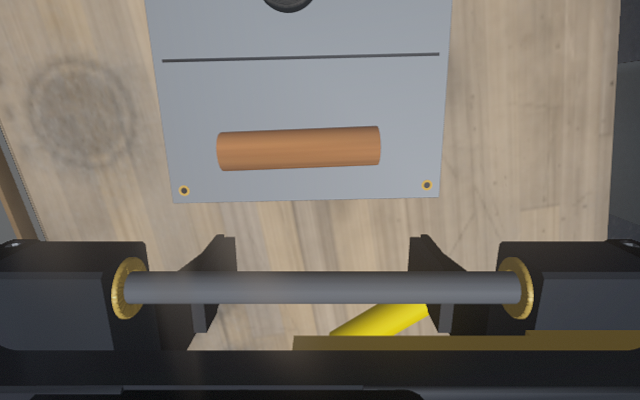

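The wrist view shows the dowel spanning (217,150) to (381,145). The line runs from (163,61) to (439,54), and the eyelets are at (184,190) and (427,185). The tape is at the top centre.

```bash
cat >> h.py <<'E'
def measure(c,lroi,droi,tcp,q):
    from scipy.spatial.transform import Rotation as Ro
    v=c['color'].max(2);bh=cv2.morphologyEx(v,cv2.MORPH_BLACKHAT,np.ones((9,9)))
    m=np.zeros(v.shape,bool);
    for r in lroi: m[r[1]:r[3],r[0]:r[2]]=1
    ys,xs=np.nonzero((bh>35)&m);L=cast(c,np.c_[xs,ys],6)[:,:2]
    vx,vy,_,_=cv2.fitLine(L.astype(np.float32),cv2.DIST_HUBER,0,.01,.01).ravel()
    u=np.array([vx,vy])*np.sign(vx);pr=L@u;mid=np.median(L@[-u[1],u[0]])*np.array([-u[1],u[0]])+u*(pr.min()+pr.max())/2
    k,r,p,b,a,_=dowel(c,droi);n=np.array([-u[1],u[0]])
    R=Ro.from_quat(np.r_[q[1:],q[0]]).as_matrix();p=np.array(b[0])
    la=np.degrees(np.arctan2(u[1],u[0]))
    print('line mid',mid.round(1),'len',np.ptp(pr).round(1),'ang',la.round(2))
    print('dowel',p.round(1),'size',np.round(b[1],1),'ang rel line',((a-la+90)%180-90).round(2),'along',((p-mid)@u).round(1),'across',((p-mid)@n).round(1))
    print('line end alongs',((pr.min(),pr.max())-mid@u),'dowel-TCP in tool xy',(R.T@np.r_[p-tcp[:2],0]).round(1)[:2],'line dir in tool',(R.T@np.r_[u,0]).round(3))
E
python3 - <<'E'
from h import *
from plant import arm
s=arm.read_state();c=dict(np.load('w1.npz'))
measure(c,[(155,40,450,75)],(190,100,410,190),s['position'],s['tool_rot'])
E
```

```text
line mid [ 574.3 -187.8] len 279.0 ang -8.04
dowel [592.  -97.7] size [ 26.  140.7] ang rel line -0.87 along 4.9 across 91.7
line end alongs [-139.50090024  139.50091546] dowel-TCP in tool xy [ 28.5 -26.5] line dir in tool [-0.021 -1.    -0.002]
```

```bash
sed -i 's/(h\[...,0\]<16)&(h\[...,1\]>125)&(h\[...,2\]>60)/((h[...,0]<18)|(h[...,0]>172))\&(h[...,1]>90)\&(h[...,2]>40)/' h.py
python3 - <<'E'
from h import *
from plant import arm
s=arm.read_state();c=dict(np.load('w1.npz'))
h=cv2.cvtColor(c['color'],cv2.COLOR_RGB2HSV);print(h[122:176:5,300].tolist())
measure(c,[(155,40,450,75)],(190,100,410,190),s['position'],s['tool_rot'])
E
```

```text
[[105, 18, 167], [106, 20, 169], [13, 120, 136], [13, 124, 163], [14, 128, 178], [14, 128, 175], [13, 129, 170], [14, 129, 168], [13, 124, 158], [13, 137, 134], [108, 18, 167]]
line mid [ 574.3 -187.8] len 279.0 ang -8.04
dowel [591.4 -99.7] size [ 38.6 166.6] ang rel line 1.03 along 4.5 across 89.6
line end alongs [-139.50090024  139.50091546] dowel-TCP in tool xy [ 30.5 -26.2] line dir in tool [-0.021 -1.    -0.002]
```

Emit:
apply_moves --commands '[{"x": 23,"y": -26,"z": 0,"yaw": -0.02,"jaw": 1},{"x": 0,"y": 0,"z": 40,"yaw": 0,"jaw": 1},{"x": 0,"y": 0,"z": 40,"yaw": 0,"jaw": 1},{"x": 0,"y": 0,"z": 40,"yaw": 0,"jaw": 1},{"x": 0,"y": 0,"z": 30,"yaw": 0,"jaw": 1},{"x": 0,"y": 0,"z": 15,"yaw": 0,"jaw": 1},{"x": 0,"y": 0,"z": 0,"yaw": 0,"jaw": 1},{"x": 0,"y": 0,"z": 0,"yaw": 0,"jaw": 1}]'

```text
clock: 3.8
position: [592.3, -89.1, 58.1]
tool_rot: [0.0, -0.658, 0.753, -0.0]
ft_force: [-0.2, 0.3, -0.1]
width: 1.0
finger_force: 0.0
```

Run:
```python
from plant import arm
import cv2,numpy as np
a=arm.capture("wrist");
cv2.imwrite('pics/w3.png',a['color'][...,::-1])
s=arm.read_state();print(s['clock'],s['position'],s['ft_force'])
```

```text
3.85 [592.89090191 -89.20982001  58.87277838] [0.2591723  0.5350007  0.23381792]
```

View pics/w3.png

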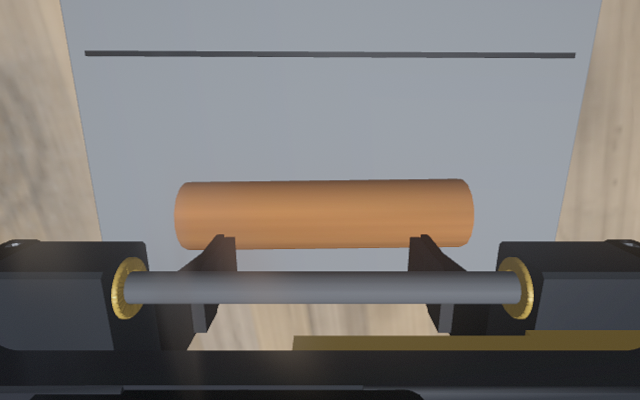

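The tips at about row 237 sit over the dowel's near part (rows 180–248), and the tool is parallel to it. Next I shift forward 4 mm and touch down.

Emit:
apply_moves --commands '[{"x": 4,"y": 0,"z": 8,"yaw": 0,"jaw": 1},{"x": 0,"y": 0,"z": 2,"yaw": 0,"jaw": 1},{"x": 0,"y": 0,"z": 2,"yaw": 0,"jaw": 1},{"x": 0,"y": 0,"z": 1,"yaw": 0,"jaw": 1},{"x": 0,"y": 0,"z": 0,"yaw": 0,"jaw": 1}]'

```text
clock: 4.35
position: [591.5, -94.2, 46.3]
tool_rot: [-0.0, -0.657, 0.754, -0.0]
ft_force: [-3.7, -0.1, 8.9]
width: 1.0
finger_force: 4.0
```

Emit:
apply_moves --commands '[{"x": 2,"y": 0,"z": 0,"yaw": 0,"jaw": 1},{"x": 3,"y": 0,"z": 0,"yaw": 0,"jaw": 1},{"x": 3,"y": 0,"z": 0,"yaw": 0,"jaw": 1},{"x": 3,"y": 0,"z": 0,"yaw": 0,"jaw": 1},{"x": 3,"y": 0,"z": 0,"yaw": 0,"jaw": 1},{"x": 3,"y": 0,"z": 0,"yaw": 0,"jaw": 1},{"x": 3,"y": 0,"z": 0,"yaw": 0,"jaw": 1},{"x": 2,"y": 0,"z": 0,"yaw": 0,"jaw": 1},{"x": 0,"y": 0,"z": 0,"yaw": 0,"jaw": 1}]'

```text
clock: 5.25
position: [588.8, -116.2, 46.3]
tool_rot: [0.0, -0.657, 0.754, -0.001]
ft_force: [-2.7, -0.0, 7.6]
width: 1.0
finger_force: 3.6
```

Emit:
apply_moves --commands '[{"x": 0,"y": 0,"z": -8,"yaw": 0,"jaw": 1},{"x": 0,"y": 0,"z": -12,"yaw": 0,"jaw": 1},{"x": 0,"y": 0,"z": 0,"yaw": 0,"jaw": 1}]'

```text
clock: 5.55
position: [590.2, -115.7, 66.8]
tool_rot: [0.002, -0.657, 0.754, -0.002]
ft_force: [0.8, 0.4, -0.0]
width: 1.001
finger_force: 0.0
```

Run:
```python
from h import *
from plant import arm
a=arm.capture("wrist");cv2.imwrite('pics/w4.png',a['color'][...,::-1])
s=arm.read_state();print(s['clock'],s['position'],s['ft_force'])
k,r,p,b,an,m=dowel(a,(120,100,520,250));print(r,b,an)
```

```text
5.6 [ 589.4839003  -115.56660976   65.85305907] [-0.38009476  0.10447073 -0.29251778]
((326.5, 225.0), (48.0, 279.0), 90.0) ((587.6631469726562, -115.89871215820312), (31.375829696655273, 175.0376739501953), 82.26944732666016) 172.78872981799702
```

View pics/w4.png

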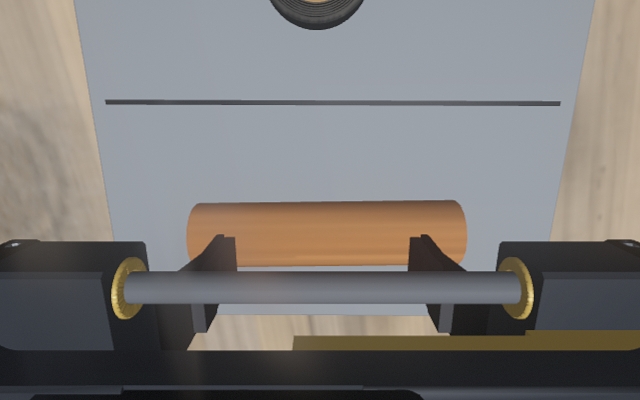

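The dowel has rolled and is still parallel: body at rows 201–266, line at row 102. Now longer repeated strokes.

Emit:
apply_moves --commands '[{"x": -13,"y": 0,"z": 0,"yaw": 0,"jaw": 1},{"x": 0,"y": 0,"z": 14,"yaw": 0,"jaw": 1},{"x": 0,"y": 0,"z": 6,"yaw": 0,"jaw": 1},{"x": 0,"y": 0,"z": 0,"yaw": 0,"jaw": 1}]'

```text
clock: 6.0
position: [590.2, -102.2, 46.1]
tool_rot: [-0.001, -0.658, 0.753, -0.0]
ft_force: [-4.5, 0.7, 10.7]
width: 1.004
finger_force: 5.3
```

Emit:
apply_moves --commands '[{"x": 2,"y": 0,"z": 0,"yaw": 0,"jaw": 1},{"x": 4,"y": 0,"z": 0,"yaw": 0,"jaw": 1},{"x": 4,"y": 0,"z": 0,"yaw": 0,"jaw": 1},{"x": 4,"y": 0,"z": 0,"yaw": 0,"jaw": 1},{"x": 4,"y": 0,"z": 0,"yaw": 0,"jaw": 1},{"x": 4,"y": 0,"z": 0,"yaw": 0,"jaw": 1},{"x": 4,"y": 0,"z": 0,"yaw": 0,"jaw": 1},{"x": 3,"y": 0,"z": 0,"yaw": 0,"jaw": 1},{"x": 1,"y": 0,"z": 0,"yaw": 0,"jaw": 1},{"x": 0,"y": 0,"z": 0,"yaw": 0,"jaw": 1}]'

```text
clock: 7.0
position: [586.4, -132.4, 46.2]
tool_rot: [-0.0, -0.657, 0.754, -0.0]
ft_force: [-3.1, -0.4, 9.9]
width: 1.0
finger_force: 5.1
```

Emit:
apply_moves --commands '[{"x": 0,"y": 0,"z": -8,"yaw": 0,"jaw": 1},{"x": 0,"y": 0,"z": -12,"yaw": 0,"jaw": 1},{"x": -15,"y": 0,"z": 0,"yaw": 0,"jaw": 1},{"x": 0,"y": 0,"z": 0,"yaw": 0,"jaw": 1}]'

```text
clock: 7.4
position: [588.8, -116.0, 64.9]
tool_rot: [0.0, -0.658, 0.753, -0.0]
ft_force: [-0.4, -1.2, -0.1]
width: 0.999
finger_force: 0.0
```

```bash
cat > look.py <<'E'
from h import *
from plant import arm
s=arm.read_state();print(s['clock'],s['position'].round(1))
a=arm.capture("wrist")
# silhouette rows between fingers: cols 250..400
m=dowelmask(a,(250,60,400,270))
ys=[(np.nonzero(m[:,x])[0].min(),np.nonzero(m[:,x])[0].max()) for x in (260,390)];print(ys)
n=np.array([.14,.99]);mid=np.array([574.3,-187.8])
for x,(t,b) in zip((260,390),ys):
    # silhouette planes through camera: bisector ray on axis height
    K=np.linalg.inv(a['camera_matrix']);r=[K@[x,v,1] for v in(t,b+1)];d=sum(v/np.linalg.norm(v) for v in r)
    uv=(d/d[2])[:2];uv=(a['camera_matrix']@np.r_[uv,1])[:2]
    P=cast(a,uv,26)[0,:2];print('axis',P.round(1),'across line',((P-mid)@n).round(1))
print('tcp across',((s['position'][:2]-mid)@n).round(1))
E
python3 look.py
```

```text
7.4 [ 588.8 -116.    64.9]
[(np.int64(180), np.int64(244)), (np.int64(178), np.int64(242))]
axis [ 624.7 -130.6] across line 63.7
axis [ 546.5 -121.2] across line 62.0
tcp across 73.1
```

Tracking agrees with the no-slip prediction (63 mm left). Next three strokes.

Emit:
apply_moves --commands '[{"x": 2,"y": 0,"z": 14,"yaw": 0,"jaw": 1},{"x": 0,"y": 0,"z": 6,"yaw": 0,"jaw": 1},{"x": 0,"y": 0,"z": 0,"yaw": 0,"jaw": 1}]'

```text
clock: 7.75
position: [587.6, -120.4, 46.1]
tool_rot: [-0.001, -0.657, 0.754, -0.0]
ft_force: [-5.4, 0.7, 14.7]
width: 1.001
finger_force: 7.6
```

Emit:
apply_moves --commands '[{"x": 2,"y": 0,"z": 0,"yaw": 0,"jaw": 1},{"x": 4,"y": 0,"z": 0,"yaw": 0,"jaw": 1},{"x": 4,"y": 0,"z": 0,"yaw": 0,"jaw": 1},{"x": 4,"y": 0,"z": 0,"yaw": 0,"jaw": 1},{"x": 4,"y": 0,"z": 0,"yaw": 0,"jaw": 1},{"x": 4,"y": 0,"z": 0,"yaw": 0,"jaw": 1},{"x": 4,"y": 0,"z": 0,"yaw": 0,"jaw": 1},{"x": 3,"y": 0,"z": 0,"yaw": 0,"jaw": 1},{"x": 1,"y": 0,"z": 0,"yaw": 0,"jaw": 1},{"x": 0,"y": 0,"z": 0,"yaw": 0,"jaw": 1}]'

```text
clock: 8.75
position: [583.9, -150.4, 46.1]
tool_rot: [-0.0, -0.657, 0.754, -0.0]
ft_force: [-3.3, 0.4, 14.7]
width: 1.001
finger_force: 6.8
```

Emit:
apply_moves --commands '[{"x": 0,"y": 0,"z": -8,"yaw": 0,"jaw": 1},{"x": 0,"y": 0,"z": -12,"yaw": 0,"jaw": 1},{"x": -15,"y": 0,"z": 0,"yaw": 0,"jaw": 1},{"x": 0,"y": 0,"z": 14,"yaw": 0,"jaw": 1},{"x": 0,"y": 0,"z": 6,"yaw": 0,"jaw": 1},{"x": 0,"y": 0,"z": 0,"yaw": 0,"jaw": 1}]'

```text
clock: 9.35
position: [585.8, -134.5, 46.0]
tool_rot: [-0.001, -0.658, 0.753, -0.0]
ft_force: [-4.5, 0.4, 15.5]
width: 1.0
finger_force: 7.7
```

Emit:
apply_moves --commands '[{"x": 2,"y": 0,"z": 0,"yaw": 0,"jaw": 1},{"x": 4,"y": 0,"z": 0,"yaw": 0,"jaw": 1},{"x": 4,"y": 0,"z": 0,"yaw": 0,"jaw": 1},{"x": 4,"y": 0,"z": 0,"yaw": 0,"jaw": 1},{"x": 4,"y": 0,"z": 0,"yaw": 0,"jaw": 1},{"x": 4,"y": 0,"z": 0,"yaw": 0,"jaw": 1},{"x": 4,"y": 0,"z": 0,"yaw": 0,"jaw": 1},{"x": 3,"y": 0,"z": 0,"yaw": 0,"jaw": 1},{"x": 1,"y": 0,"z": 0,"yaw": 0,"jaw": 1},{"x": 0,"y": 0,"z": 0,"yaw": 0,"jaw": 1}]'

```text
clock: 10.35
position: [582.0, -164.8, 46.2]
tool_rot: [-0.0, -0.657, 0.753, -0.001]
ft_force: [-4.1, 0.0, 14.7]
width: 0.998
finger_force: 7.2
```

Emit:
apply_moves --commands '[{"x": 0,"y": 0,"z": -8,"yaw": 0,"jaw": 1},{"x": 0,"y": 0,"z": -12,"yaw": 0,"jaw": 1},{"x": -15,"y": 0,"z": 0,"yaw": 0,"jaw": 1},{"x": 0,"y": 0,"z": 0,"yaw": 0,"jaw": 1}]'

```text
clock: 10.75
position: [584.0, -147.8, 64.3]
tool_rot: [0.0, -0.658, 0.753, 0.0]
ft_force: [0.4, 0.5, -0.1]
width: 1.001
finger_force: 0.0
```

```bash
python3 look.py
```

```text
10.75 [ 584.  -147.8   64.3]
[(np.int64(181), np.int64(245)), (np.int64(180), np.int64(244))]
axis [ 619.8 -162. ] across line 31.9
axis [ 541.9 -151.9] across line 31.0
tcp across 41.0
```

Emit:
apply_moves --commands '[{"x": 2,"y": 0,"z": 13,"yaw": 0,"jaw": 1},{"x": 0,"y": 0,"z": 6,"yaw": 0,"jaw": 1},{"x": 0,"y": 0,"z": 0,"yaw": 0,"jaw": 1}]'

```text
clock: 11.1
position: [583.0, -151.9, 46.2]
tool_rot: [-0.001, -0.657, 0.754, 0.0]
ft_force: [-3.6, 1.1, 11.0]
width: 1.0
finger_force: 5.5
```

Emit:
apply_moves --commands '[{"x": 2,"y": 0,"z": 0,"yaw": 0,"jaw": 1},{"x": 4,"y": 0,"z": 0,"yaw": 0,"jaw": 1},{"x": 4,"y": 0,"z": 0,"yaw": 0,"jaw": 1},{"x": 4,"y": 0,"z": 0,"yaw": 0,"jaw": 1},{"x": 4,"y": 0,"z": 0,"yaw": 0,"jaw": 1},{"x": 4,"y": 0,"z": 0,"yaw": 0,"jaw": 1},{"x": 4,"y": 0,"z": 0,"yaw": 0,"jaw": 1},{"x": 3,"y": 0,"z": 0,"yaw": 0,"jaw": 1},{"x": 1,"y": 0,"z": 0,"yaw": 0,"jaw": 1},{"x": 0,"y": 0,"z": 0,"yaw": 0,"jaw": 1}]'

```text
clock: 12.1
position: [579.2, -181.9, 46.1]
tool_rot: [-0.001, -0.657, 0.754, -0.0]
ft_force: [-2.2, -0.0, 9.3]
width: 0.999
finger_force: 4.6
```

Emit:
apply_moves --commands '[{"x": 0,"y": 0,"z": -8,"yaw": 0,"jaw": 1},{"x": 0,"y": 0,"z": -12,"yaw": 0,"jaw": 1},{"x": -15,"y": 0,"z": 0,"yaw": 0,"jaw": 1},{"x": 0,"y": 0,"z": 0,"yaw": 0,"jaw": 1}]'

```text
clock: 12.5
position: [581.9, -164.6, 65.7]
tool_rot: [0.0, -0.658, 0.753, -0.0]
ft_force: [-0.4, 0.1, 0.4]
width: 0.998
finger_force: 0.0
```

```bash
python3 look.py
```

```text
12.5 [ 581.9 -164.6   65.7]
[(np.int64(183), np.int64(247)), (np.int64(182), np.int64(245))]
axis [ 618.3 -177.2] across line 16.6
axis [ 539.7 -167.4] across line 15.3
tcp across 24.0
```

Emit:
apply_moves --commands '[{"x": 0,"y": 0,"z": 14,"yaw": 0,"jaw": 1},{"x": 0,"y": 0,"z": 6,"yaw": 0,"jaw": 1},{"x": 0,"y": 0,"z": 0,"yaw": 0,"jaw": 1}]'

```text
clock: 12.85
position: [581.0, -166.6, 46.2]
tool_rot: [-0.001, -0.657, 0.754, 0.0]
ft_force: [-4.4, 0.3, 10.5]
width: 1.001
finger_force: 5.4
```

Emit:
apply_moves --commands '[{"x": 2,"y": 0,"z": 0,"yaw": 0,"jaw": 1},{"x": 4,"y": 0,"z": 0,"yaw": 0,"jaw": 1},{"x": 4,"y": 0,"z": 0,"yaw": 0,"jaw": 1},{"x": 4,"y": 0,"z": 0,"yaw": 0,"jaw": 1},{"x": 4,"y": 0,"z": 0,"yaw": 0,"jaw": 1},{"x": 4,"y": 0,"z": 0,"yaw": 0,"jaw": 1},{"x": 4,"y": 0,"z": 0,"yaw": 0,"jaw": 1},{"x": 4,"y": 0,"z": 0,"yaw": 0,"jaw": 1},{"x": 2,"y": 0,"z": 0,"yaw": 0,"jaw": 1},{"x": 0,"y": 0,"z": 0,"yaw": 0,"jaw": 1}]'

```text
clock: 13.85
position: [577.0, -198.7, 46.1]
tool_rot: [-0.001, -0.657, 0.754, -0.0]
ft_force: [-1.8, -0.2, 9.5]
width: 1.003
finger_force: 4.5
```

Emit:
apply_moves --commands '[{"x": 0,"y": 0,"z": -8,"yaw": 0,"jaw": 1},{"x": 0,"y": 0,"z": -32,"yaw": 0,"jaw": 1},{"x": -20,"y": 0,"z": -40,"yaw": 0,"jaw": 1},{"x": -40,"y": 0,"z": -30,"yaw": 0,"jaw": 1},{"x": -40,"y": 0,"z": -30,"yaw": 0,"jaw": 1},{"x": 0,"y": 0,"z": 0,"yaw": 0,"jaw": 1},{"x": 0,"y": 0,"z": 0,"yaw": 0,"jaw": 1}]'

```text
clock: 14.55
position: [590.7, -97.8, 185.4]
tool_rot: [0.0, -0.658, 0.753, 0.0]
ft_force: [-0.4, -0.4, -1.0]
width: 0.999
finger_force: 0.0
```

```bash
python3 look.py
python3 - <<'E'
from plant import arm
import cv2
cv2.imwrite('pics/end.png',arm.capture("wrist")['color'][...,::-1])
E
```

```text
14.55 [590.7 -97.8 185.4]
[(np.int64(60), np.int64(104)), (np.int64(60), np.int64(102))]
axis [ 632.1 -194.7] across line 1.2
axis [ 519.2 -180.1] across line -0.1
tcp across 91.4
```

View pics/end.png

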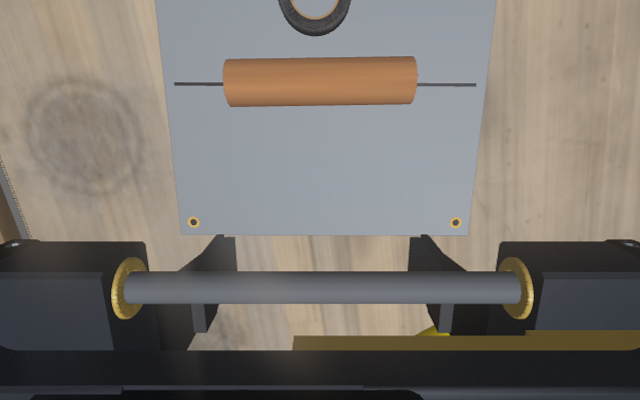

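The dowel (columns 223–417, rows 57–106) lies over the line, which shows at both ends at row 84. It's about 1 mm off and the arm is clear, so I'm handing in.

```bash
python3 -c "
from plant import arm
print(arm.hand_in())"
```

```text
the job is handed in; nothing more can be done
None
```

I rolled the dowel onto the line in six strokes, working only from its top, and handed the job in; the last wrist image puts it about 1 mm off the line and about 1 degree from parallel, though the hand-in returned no verdict.

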